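# Put the bar set back on its own bases

### The job

At the front of the counter two cups, the tamper and the leveller have been left on each other's bases: put the white cup on the white saucer, the teal cup on the teal saucer, the wooden-handled tamper in the wooden dish and the black leveller in the black dish, each standing upright in the middle of its base. Do not knock anything over; the empty grey mat is there as a free spot to set something down on the way.

Things in the scene. Friction and masses are not known exactly. Their poses are not given: they have to be found in the camera images.
- white_cup_center (a point): empty white espresso cup, 55 mm high, bowl 63 mm across the rim narrowing to 44 mm at the foot; the small loop handle stands out to 47 mm from the bowl's axis in the direction of the point's +y axis, so grip the bowl across the other horizontal axis, in its upper half. The point lies on the axis of the bowl, half-way up (27.5 mm above the underside); z is up when it stands. About 0.11 kg
- teal_cup_center (a point): empty teal (blue-green) espresso cup, 55 mm high, bowl 63 mm across the rim narrowing to 44 mm at the foot; the small loop handle stands out to 47 mm from the bowl's axis in the direction of the point's +x axis, so grip the bowl across the other horizontal axis, in its upper half. The point lies on the axis of the bowl, half-way up (27.5 mm above the underside); z is up when it stands. About 0.11 kg
- tamper_center (a point): coffee tamper: a round white foot 58 mm across and 14 mm thick, and above it an upright reddish-brown wooden grip about 32 mm across, from 30 to 85 mm above the underside. The point lies on its axis, half-way up (42.5 mm above the underside); z is up when it stands. About 0.42 kg
- leveller_center (a point): coffee leveller: a black round puck 62 mm across and 33 mm high. The point lies at its centre, half-way up (16.5 mm above the underside); z is up when it stands. About 0.33 kg; on a saucer grip it by the upper 20 mm, so that the fingers clear the saucer's rim
- white_saucer: white saucer, 116 mm across, fixed in place. A flat pad of its own colour (34 mm radius) fills its well, top 9 mm above the worktop; round it the rim slopes gently up to 14 mm at the edge. The origin is the centre of its underside
- teal_saucer: teal (blue-green) saucer, 116 mm across, fixed in place. A flat pad of its own colour (34 mm radius) fills its well, top 9 mm above the worktop; round it the rim slopes gently up to 14 mm at the edge. The origin is the centre of its underside
- wooden_dish: shallow round light wooden dish, 109 mm across, fixed in place. Its flat floor (44 mm radius) lies 5 mm above the worktop, the rim round it is 9 mm high. The origin is the centre of its underside
- black_dish: shallow round black rubber dish, 109 mm across, fixed in place. Its flat floor (44 mm radius) lies 5 mm above the worktop, the rim round it is 9 mm high. The origin is the centre of its underside
- grey_mat: square grey mat, 110 by 110 mm, 5 mm thick, flat, fixed in place, empty at the start: the free spot for setting something down on the way. The origin is the centre of its underside
There are look-alikes about, which are no part of the job. Leave any purple look-alike of the part that bears white_cup_center alone.

How it is judged (in metres and radians):
At the end, for the whole second after the job is handed in: Each thing stands upright (within 8 degrees) on the base of its own colour, at rest and released, its axis (for a cup that of the bowl) within 14 mm of the middle of the base and its underside down on the base's floor (within 4 mm) (horizontal distance between white_cup_center and white_saucer below 0.014 m and z of white_cup_center in the frame of white_saucer below 0.0405 m and angle between each of white_cup_center, teal_cup_center, tamper_center, leveller_center's own z axis and vertical below 0.14 rad and linear speed of each of white_cup, teal_cup, tamper, leveller below 0.02 m/s and contact force between each of white_cup, teal_cup, tamper, leveller and the fingers below 0.1 N and horizontal distance between teal_cup_center and teal_saucer below 0.014 m and z of teal_cup_center in the frame of teal_saucer below 0.0405 m and horizontal distance between tamper_center and wooden_dish below 0.014 m and z of tamper_center in the frame of wooden_dish below 0.0515 m and horizontal distance between leveller_center and black_dish below 0.014 m and z of leveller_center in the frame of black_dish below 0.0255 m); the robot touches nothing.
It fails at once if the white cup is knocked over (angle between white_cup_center's own z axis and vertical above 0.8 rad).
It fails at once if the teal cup is knocked over (angle between teal_cup_center's own z axis and vertical above 0.8 rad).
It fails at once if the tamper is knocked over (angle between tamper_center's own z axis and vertical above 0.8 rad).
It fails at once if the leveller is knocked over (angle between leveller_center's own z axis and vertical above 0.8 rad).
It also fails if it takes over 152 s, if anything falls off the work surface, if the arm or the gripper's body presses on something with over 40 N, if the wrist force passes 120 N, or if a joint passes its speed limit or range.

### The arm

A 6-joint arm with a two-finger parallel gripper is mounted at the origin on a cart in front of the work surface, level with it; the furniture and walls round the work are solid. World frame = base frame: x ahead of the robot, y to its left, z up, the work surface at z = 0. Lengths are in m, angles in degrees, forces in N, time in s.
With the tool pointing down it reaches from about 0.25 to 0.725 m from the base axis. Payload 9.7 kg.
Tool frame: the origin (TCP) lies at the centre of the arm's flange, where the gripper is bolted on; the fingertips stand 173 mm ahead of it and the grasp point (between the pads) lies 155 mm ahead of it; z points along the fingers, y is the line along which they close (so a half turn about z gives the same grasp; the last joint's range is limited). The gripper opens to 85 mm and grips with 20 to 120 N. Pads are 22 mm wide; open, the fingers measure 114 mm over their backs; the gripper's body (76 mm by 85 mm) begins 54 mm behind the grasp point. The pads swing forward as they close: fully open they stand 13 mm farther back than shut.
Start: joints at [66.807, 4.979, 10.078, 95.1, 0, 90], TCP at [0.217, 0.506, 0.405] pointing down, gripper open.
Joint ranges: [-179.16, 179.16], [-48.56, 103.87], [-65.8, 70.77], [-126.05, 130.52], [-82.76, 87.17], [-180, 180]. Speed limits (degrees/s): [127.2, 127.2, 147.25, 180, 180, 180].

### API

Orientations are given as [roll, pitch, yaw] about the fixed x, y, z axes, in that order (R = Rz(yaw) Ry(pitch) Rx(roll)).
In Python, from workcell import monitor, camera, get_calibration, bot gives the robot as it stands.
- The arm moves only by the tool carry_out, never from a script. Its argument "targets" is text: rows parted by semicolons, each of 7 numbers parted by spaces: the shift along the tool's x, y, z in units of 0.04 m (1.0 is 0.04 m), then the turn, a rotation vector about the tool's x, y, z in units of 0.1 rad (1.0 is 0.1 rad), then the opening, from -1 (shut) to 1 (fully open), so that 0 is half open. A call has exactly 8 rows; each row shifts and turns the commanded pose from where the row before left it, along the tool's axes as they then stand; what a row does not reach is not made up. A row lasts 1/12 s, in which the tool goes at most 41.7 mm and 7.16 degrees, less where a joint would pass 70% of its speed; a pose out of reach is approached as far as the arm can. A call with a number of a shift or a turn outside -1 to 1 is refused whole. A call with a gripper value outside its range is refused whole. The fingers move at their own pace and stop on an object; "newtons" is the grip in N (left out, the last holds). Time passes only in rows, so rows that do not move let the fingers close, or fill a call up. It gives the time, the measured TCP pose, the force, the opening and the grip force at its end, in the units of the state.
- monitor.get_obs(): the state, without advancing time (a new reading comes with each control period).
- camera(name): name is "side" or "top"; returns the picture (400x640x3 uint8, red, green, blue); there is no depth.
- get_calibration(name): a dict with "fx", "fy", "cx", "cy" (pixels), "view" (4x4, takes a point from world to camera coordinates). Camera axes: x right, y down, z forward; pixel columns grow to the right and rows downward; lengths in m; the calibration is good to about 2 mm. A picture is of the moment at which its call begins. get_calibration takes no time and is no camera call.
- bot.job_done(): hands the job in; it is judged then, once.
The state is a dict: "time": time; "q": joint angles; "qd": joint speeds; "joint_efforts": joint torques, N m; "ee_pos": TCP position; "tcp_rot": TCP orientation; "wrist_force": force on the tool from outside, world axes, zero at the start; "torque": the same for the moment, N m; "opening": finger opening in m; "grasp_force": force on a finger pad.
Only numpy, scipy, OpenCV 4.12 (cv2) and the standard library are available. Lean on these libraries where they do the work, as an engineer would, in place of code of your own. Each camera call takes 0.05 s, during which the arm holds its last target. There are 200 camera calls.

## Working session

There is one attempt and no reset: what is moved stays moved. The work goes in short steps, Python scripts to look and compute and a tool call to move; the robot and the scene stay as the last step left them, time stands still between calls to the robot, and variables do not carry over. Pictures are saved under pics/ and viewed, at most 14 in all, crops included, and the job is handed in when it is done.

Besides the shell and the picture viewer there is one more tool, called after ">>>" as name(argument=value, ...) on one line, values as JSON. carry_out: Moves the arm, as the interface text tells. Shifts and turns lie within -1 to 1; 1 stands for 0.04 m of shift or 0.1 rad of turn. Its arguments: {"type":"object","properties":{"targets":{"type":"string"},"newtons":{"type":"number"}},"required":["targets"]}

```bash
mkdir -p pics; python3 - <<'E'
from workcell import monitor,camera,get_calibration,bot
import cv2
for n in("top","side"):
    cv2.imwrite(f"pics/{n}0.png",cv2.cvtColor(camera(n),cv2.COLOR_RGB2BGR)); print(get_calibration(n))
print(monitor.get_obs())
E
```

```text
{'fx': 419.01251460244606, 'fy': 419.01251460244606, 'cx': 317.213446140575, 'cy': 202.25296534296095, 'view': array([[ 0.02097366, -0.99922945,  0.03317554, -0.04639265],
       [-0.98728455, -0.02593   , -0.15683386,  0.4738007 ],
       [ 0.15757326, -0.02946432, -0.98706764,  1.03410319],
       [ 0.        ,  0.        ,  0.        ,  1.        ]])}
{'fx': 366.82130180096067, 'fy': 366.82130180096067, 'cx': 316.5207977436538, 'cy': 198.15340256269278, 'view': array([[ 0.99868187,  0.05128598,  0.00206805, -0.47749657],
       [ 0.02844732, -0.51951306, -0.85398883,  0.03233797],
       [-0.04272327,  0.85292199, -0.52028722,  1.09450175],
       [ 0.        ,  0.        ,  0.        ,  1.        ]])}
{'time': 0.1, 'q': array([6.68058769e+01, 5.00962765e+00, 1.00396725e+01, 9.50999048e+01,
       2.60613229e-03, 9.00014175e+01]), 'qd': array([ 0.05159242, -0.05475547,  0.03437215,  0.02489698, -0.04229835,
       -0.02346107]), 'joint_efforts': array([-1.59542815e-03, -5.21561587e+01,  4.65653479e+01,  1.60310621e-02,
       -5.96478208e-05, -1.86309975e-06]), 'ee_pos': array([0.21661519, 0.50555719, 0.40404381]), 'tcp_rot': array([-1.79930140e+02, -2.60440201e-03,  1.56804456e+02]), 'wrist_force': array([ 0.16848954,  0.79085867, -0.79976896]), 'torque': array([ 0.03183917, -0.02424372,  0.05021122]), 'grasp_force': 0.0, 'opening': 0.08547865321436075}
```

View pics/top0.png

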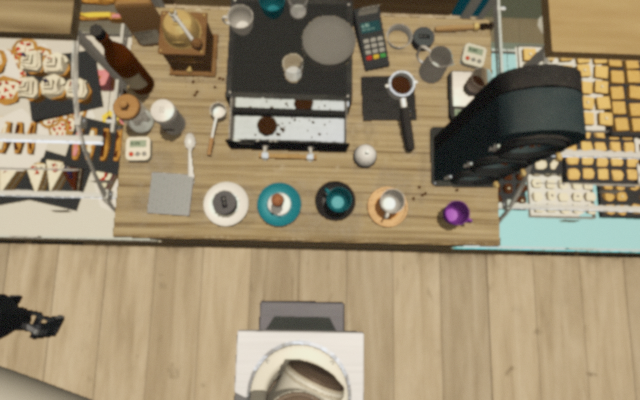

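View pics/side0.png

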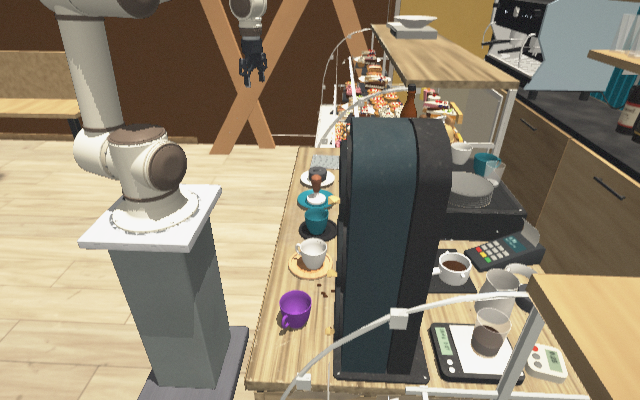

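The top view shows, left to right, the mat (171,193), white saucer with leveller (226,204), teal saucer with tamper (279,204), black dish with teal cup (335,200), wooden dish with white cup (388,207), and the purple decoy (457,214). The side view confirms this and shows everything upright. I'll zoom in to measure.

```bash
cat > h.py <<'E'
from workcell import monitor,camera,get_calibration,bot
import cv2,numpy as np
def ray(n,u,v,z):
    c=get_calibration(n);V=c["view"];R,t=V[:3,:3],V[:3,3];o=-R.T@t
    d=R.T@np.array([(u-c["cx"])/c["fx"],(v-c["cy"])/c["fy"],1.]);return (o+d*(z-o[2])/d[2])[:2]
def proj(n,p):
    c=get_calibration(n);V=c["view"];q=V[:3,:3]@np.array(p)+V[:3,3]
    return c["cx"]+c["fx"]*q[0]/q[2],c["cy"]+c["fy"]*q[1]/q[2]
def crop(n,name,x0,y0,w,h,k):
    im=camera(n);cv2.imwrite(f"pics/{name}.png",cv2.cvtColor(cv2.resize(im[y0:y0+h,x0:x0+w],None,fx=k,fy=k,interpolation=cv2.INTER_CUBIC),cv2.COLOR_RGB2BGR));return im
E
python3 - <<'E'
from h import *
crop("top","t1",140,165,133,75,6)
crop("top","t2",250,165,170,75,4.7) if 0 else crop("top","t2",295,165,133,75,6)
crop("side","s1",270,150,110,140,4)
E
```

```text
(no output)
```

View pics/t1.png

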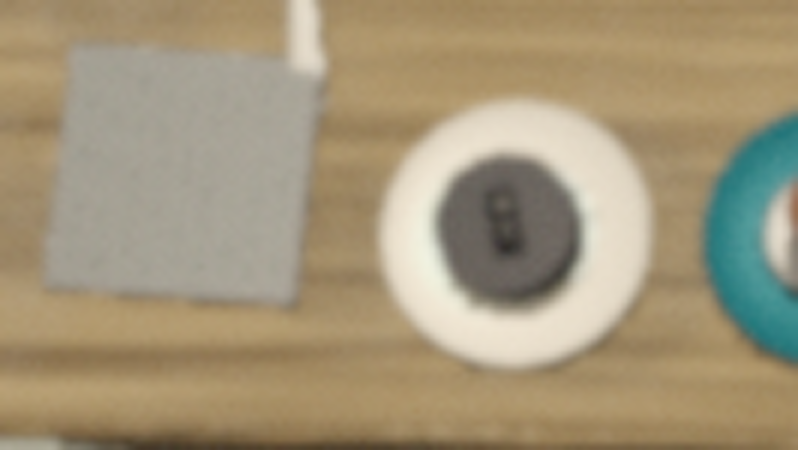

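View pics/t2.png

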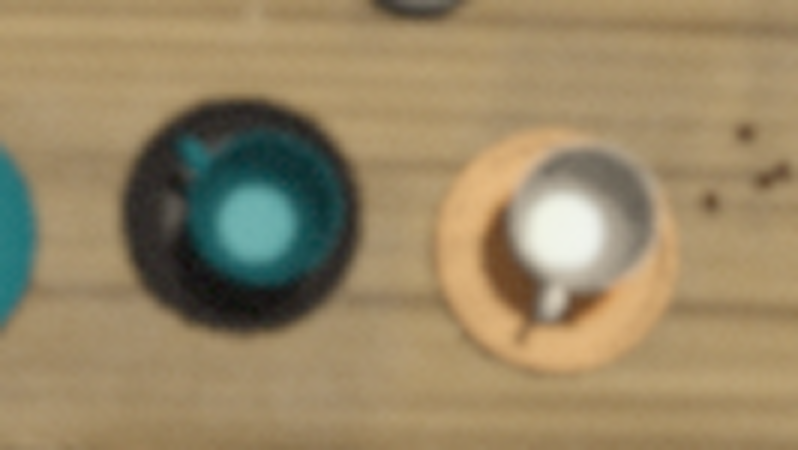

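View pics/s1.png

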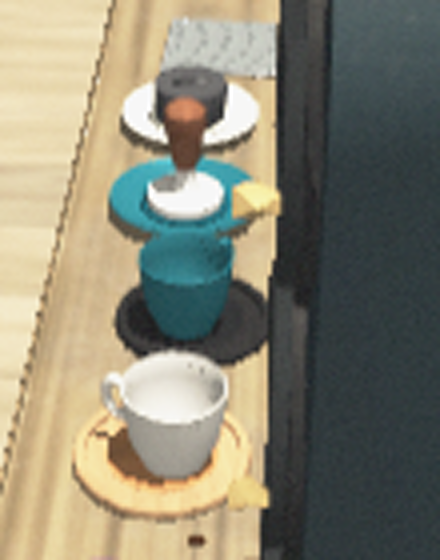

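The crops show clear outlines. In t1 the white saucer centre is at (516,232) and the leveller at (509,226). In t2 the teal rim is at (267,208) with its handle up-left, the black dish at (242,215), the white rim at (583,219) with its handle down-left, and the wooden dish at (557,250). I'll get the teal saucer and tamper from masks.

```bash
python3 - <<'E'
from h import *
im=camera("top");hsv=cv2.cvtColor(im,cv2.COLOR_RGB2HSV)
c1=lambda X,Y:(140+(X+.5)/6-.5,165+(Y+.5)/6-.5)
c2=lambda X,Y:(295+(X+.5)/6-.5,165+(Y+.5)/6-.5)
P=lambda s,uv,z:print(s,np.round(uv,1),np.round(ray("top",*uv,z),4))
c=get_calibration("top")["view"];print("cam",-c[:3,:3].T@c[:3,3])
P("wsauc",c1(516,232),.012);P("lev",c1(509,226),.042)
P("bdish",c2(242,215),.008);P("wood",c2(557,250),.008)
P("tealrim",c2(267,208),.06);P("tealfoot",c2(257,223),.009);P("tealhandle",c2(190,150),.035)
P("whiterim",c2(583,219),.06);P("whitefoot",c2(565,230),.009);P("whitehandle",c2(543,318),.035)
for p in((73,45),(322,70),(293,303),(47,288)):P("mat",c1(*p),.005)
m=cv2.inRange(hsv,(80,90,60),(105,255,255));m[:, :250]=0;m[:,310:]=0;m[:165]=0;m[240:]=0
k,_=cv2.findContours(m,cv2.RETR_EXTERNAL,cv2.CHAIN_APPROX_NONE);k=max(k,key=cv2.contourArea);e=cv2.fitEllipse(k);print(e);P("tsauc",e[0],.012)
r=im.astype(int);b=((r[...,0]-r[...,2]>50)&(hsv[...,1]>110)).astype(np.uint8);w=b.copy()*0;w[190:220,265:290]=b[190:220,265:290]
ys,xs=np.nonzero(w);print(len(xs),xs.min(),xs.max(),ys.min(),ys.max());P("tamp brown c",(xs.mean(),ys.mean()),.08)
w=((r.min(2)>150)).astype(np.uint8);w2=w*0;w2[185:225,260:300]=w[185:225,260:300];ys,xs=np.nonzero(w2);print("white",xs.min(),xs.max(),ys.min(),ys.max())
big=cv2.resize(im[170:240,245:315],None,fx=8,fy=8,interpolation=cv2.INTER_CUBIC);cv2.imwrite("pics/t3.png",big[...,::-1])
E
```

```text
cam [ 0.30580213 -0.00360211  1.09657689]
wsauc [225.6 203.2] [0.4701 0.2025]
lev [224.4 202.2] [0.468  0.1998]
bdish [334.9 200.4] [ 0.4857 -0.0827]
wood [387.4 206.2] [ 0.4738 -0.2219]
tealrim [339.1 199.2] [ 0.4804 -0.0894]
tealfoot [337.4 201.8] [ 0.4822 -0.0893]
tealhandle [326.2 189.6] [ 0.509  -0.0579]
whiterim [391.8 201.1] [ 0.4792 -0.2225]
whitefoot [388.8 202.9] [ 0.4826 -0.2253]
whitehandle [385.1 217.6] [ 0.44   -0.2103]
mat [151.8 172.1] [0.5491 0.4015]
mat [193.2 176.2] [0.5409 0.2925]
mat [188.4 215.1] [0.4375 0.298 ]
mat [147.4 212.6] [0.4414 0.4038]
((278.6485900878906, 204.23468017578125), (41.2529296875, 41.88602066040039), 53.91984939575195)
tsauc [278.6 204.2] [0.4711 0.0647]
91 272 282 194 205
tamp brown c [277.  199.8] [0.4716 0.0648]
white 267 290 193 215
```

View pics/t3.png

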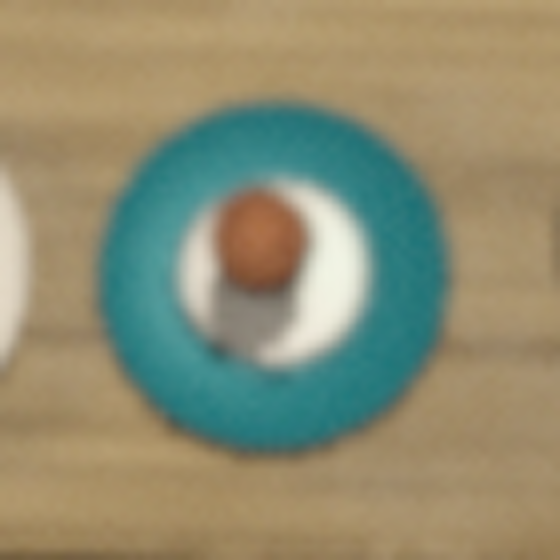

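The remaining crop shows the tamper foot centred at about (278.8,203.4) with its grip top at (276.8,199.3), so it is upright and centred on the teal saucer. I'll turn to yaw 180° first so the tool axes line up with the world, then head for the leveller.

```bash
cat >> h.py <<'E'
def go(x,y,z,yaw,p=None):
    o=monitor.get_obs();r=o["tcp_rot"];p=o["ee_pos"] if p is None else p
    d=np.array([x,y,z])-p;a=np.radians(yaw);dy=(yaw-r[2]+180)%360-180
    t=np.array([np.cos(a)*d[0]+np.sin(a)*d[1],np.sin(a)*d[0]-np.cos(a)*d[1],-d[2]])/.04
    print("t",o["time"].round(2) if hasattr(o["time"],"round") else o["time"],"pos",o["ee_pos"].round(4),"rot",r.round(2),"q6",o["q"][5].round(1),"op",round(o["opening"],4),"gf",o["grasp_force"],"| turn",round(-np.radians(dy)/.1,2),"shift",t.round(2))
E
python3 -c "
from h import *
go(.468,.2,.26,180)"
```

```text
t 0.3 pos [0.2166 0.5056 0.4044] rot [-179.97    0.    156.81] q6 90.0 op 0.0853 gf 0.0 | turn -4.05 shift [-6.29 -7.64  3.61]
```

>>> carry_out(targets="0 0 0 0 0 -1 1;0 0 0 0 0 -1 1;0 0 0 0 0 -1 1;0 0 0 0 0 -1 1;0 0 0 0 0 -0.05 1;-0.6 -0.7 0 0 0 0 1;-0.7 -0.8 0 0 0 0 1;-0.7 -0.8 0 0 0 0 1", newtons=40)

```text
time: 0.97
ee_pos: [0.2957, 0.4141, 0.4044]
tcp_rot: [-180.0, -0.0, 179.9]
wrist_force: [0.6, 1.0, 0.6]
opening: 0.0851
grasp_force: 0.0
```

```bash
python3 -c "
from h import *
go(.468,.2,.26,180)"
```

```text
t 0.9667 pos [0.2957 0.4141 0.4044] rot [-1.7999e+02 -1.0000e-02  1.7994e+02] q6 54.5 op 0.0851 gf 0.0 | turn -0.01 shift [-4.31 -5.35  3.61]
```

>>> carry_out(targets="-0.7 -0.8 0.4 0 0 0 1;-0.7 -0.8 0.5 0 0 0 1;-0.7 -0.8 0.5 0 0 0 1;-0.7 -0.8 0.5 0 0 0 1;-0.7 -0.8 0.5 0 0 0 1;-0.5 -0.8 0.5 0 0 0 1;-0.3 -0.55 0.4 0 0 0 1;0 0 0.3 0 0 0 1")

```text
time: 1.63
ee_pos: [0.4534, 0.2154, 0.2699]
tcp_rot: [-179.9, -0.0, 179.6]
wrist_force: [-0.2, -0.0, -0.1]
opening: 0.0853
grasp_force: 0.0
```

```bash
python3 -c "
from h import *
go(.468,.2,.188,180)
crop('side','s2',230,60,200,150,4)"
```

```text
t 1.6333 pos [0.4534 0.2154 0.2699] rot [-1.7991e+02 -5.0000e-02  1.7959e+02] q6 25.8 op 0.0853 gf 0.0 | turn -0.07 shift [-0.36 -0.39  2.05]
```

View pics/s2.png

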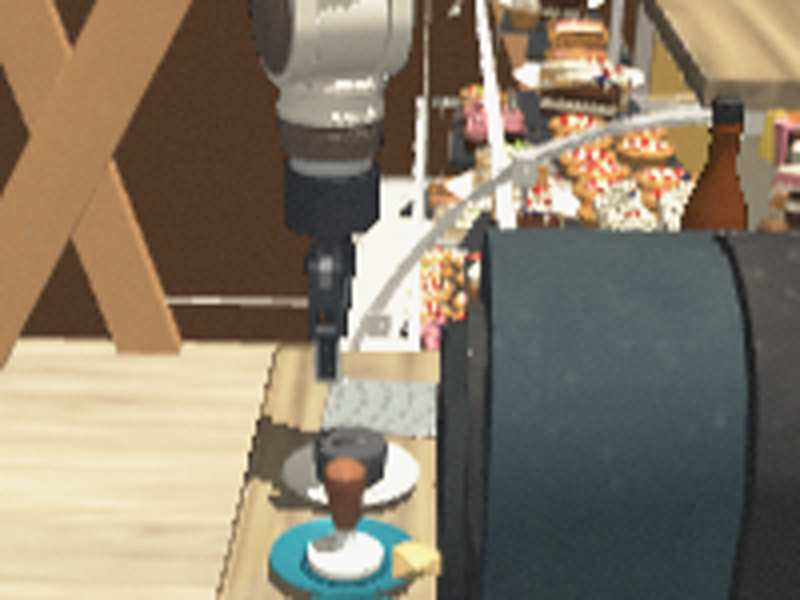

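The gripper is above and slightly short of the leveller, with fingers at about (325,370) in the crop and the leveller at (350,455). Some rows passed the 41.7 mm limit, so I'll keep row norms at 0.9 or less.

>>> carry_out(targets="-0.18 -0.2 0 0 0 0 1;-0.18 -0.19 0 0 0 0 1;0 0 0.6 0 0 0 1;0 0 0.7 0 0 0 1;0 0 0.5 0 0 0 1;0 0 0.25 0 0 0 1;0 0 0 0 0 0 1;0 0 0 0 0 0 0.2")

```text
time: 2.35
ee_pos: [0.4668, 0.2036, 0.1906]
tcp_rot: [180.0, 0.0, -180.0]
wrist_force: [-0.5, 0.1, -0.9]
opening: 0.0755
grasp_force: 0.0
```

```bash
python3 -c "
from h import *
go(.468,.2,.188,180)"
```

```text
t 2.35 pos [0.4668 0.2036 0.1906] rot [ 1.7999e+02  4.0000e-02 -1.7997e+02] q6 23.5 op 0.0755 gf 0.0 | turn 0.01 shift [-0.03 -0.09  0.06]
```

>>> carry_out(targets="-0.03 -0.09 0.05 0 0 0 0;0 0 0 0 0 0 -0.5;0 0 0 0 0 0 -1;0 0 0 0 0 0 -1;0 0 0 0 0 0 -1;0 0 0 0 0 0 -1;0 0 0 0 0 0 -1;0 0 0 0 0 0 -1")

```text
time: 3.02
ee_pos: [0.4684, 0.1998, 0.1898]
tcp_rot: [179.9, 0.2, -180.0]
wrist_force: [-0.8, 1.4, 5.5]
opening: 0.0594
grasp_force: 43.5
```

```bash
python3 -c "
from h import *
go(.468,.2,.188,180)
go(.492,.349,.25,180)"
```

```text
t 3.0167 pos [0.4684 0.1998 0.1898] rot [ 179.92    0.19 -179.99] q6 23.1 op 0.0594 gf 43.493571011013046 | turn 0.0 shift [0.01 0.   0.04]
t 3.0167 pos [0.4684 0.1998 0.1898] rot [ 179.92    0.19 -179.99] q6 23.1 op 0.0594 gf 43.493571011013046 | turn 0.0 shift [-0.59  3.73 -1.51]
```

Leveller gripped. Lift it and carry it to the mat.

>>> carry_out(targets="0 0 -0.4 0 0 0 -1;0 0 -0.6 0 0 0 -1;0 0 -0.5 0 0 0 -1;-0.1 0.6 0 0 0 0 -1;-0.15 0.8 0 0 0 0 -1;-0.15 0.8 0 0 0 0 -1;-0.1 0.8 0 0 0 0 -1;-0.05 0.7 0 0 0 0 -1")

```text
time: 3.68
ee_pos: [0.49, 0.3493, 0.2483]
tcp_rot: [180.0, 0.1, -180.0]
wrist_force: [0.8, 0.2, -2.1]
opening: 0.0597
grasp_force: 45.0
```

>>> carry_out(targets="0 0 0 0 0 0 -1;0 0 0.5 0 0 0 -1;0 0 0.5 0 0 0 -1;0 0 0.3 0 0 0 -1;0 0 0.15 0 0 0 -1;0 0 0.05 0 0 0 -1;0 0 0 0 0 0 -1;0 0 0 0 0 0 -1")

```text
time: 4.35
ee_pos: [0.49, 0.3476, 0.1887]
tcp_rot: [180.0, 0.1, 180.0]
wrist_force: [0.5, 0.1, -2.9]
opening: 0.0593
grasp_force: 45.1
```

```bash
python3 -c "
from h import *
o=monitor.get_obs();print(o['wrist_force'])
go(.492,.349,.186,180)"
```

```text
[ 0.47363995  0.13232807 -2.9137452 ]
t 4.35 pos [0.49   0.3476 0.1887] rot [1.7995e+02 7.0000e-02 1.8000e+02] q6 35.4 op 0.0593 gf 45.0810174137041 | turn -0.0 shift [-0.05  0.03  0.07]
```

>>> carry_out(targets="0 0 0.04 0 0 0 -1;0 0 0.04 0 0 0 -1;0 0 0 0 0 0 -1;0 0 0 0 0 0 -0.2;0 0 0 0 0 0 0.4;0 0 0 0 0 0 1;0 0 0 0 0 0 1;0 0 0 0 0 0 1")

```text
time: 5.02
ee_pos: [0.4897, 0.3477, 0.1845]
tcp_rot: [180.0, 0.0, -180.0]
wrist_force: [-0.1, 0.4, -0.4]
opening: 0.0853
grasp_force: 0.0
```

```bash
python3 -c "
from h import *
o=monitor.get_obs();print(o['wrist_force'])
go(.48,-.2235,.30,162)"
```

```text
[-0.07488279  0.36416146 -0.35725836]
t 5.0167 pos [0.4897 0.3477 0.1845] rot [ 1.7999e+02  1.0000e-02 -1.7999e+02] q6 35.4 op 0.0853 gf 0.0 | turn 3.14 shift [ -4.18 -13.65  -2.89]
```

>>> carry_out(targets="0 0 -0.5 0 0 0 1;0 0 -0.8 0 0 0 1;0 0 -0.8 0 0 0 1;0 0 -0.8 0 0 0 1;0 -0.5 0 0 0 0 1;0 -0.8 0 0 0 0 1;0 -0.9 0 0 0 0 1;0 -0.9 0 0 0 0 1")

```text
time: 5.68
ee_pos: [0.4894, 0.2227, 0.3003]
tcp_rot: [180.0, 0.0, -179.9]
wrist_force: [0.2, -0.5, 0.3]
opening: 0.0853
grasp_force: 0.0
```

>>> carry_out(targets="0 -0.9 0 0 0 0 1;0 -0.9 0 0 0 0 1;0 -0.9 0 0 0 0 1;0 -0.9 0 0 0 0 1;0 -0.9 0 0 0 0 1;0 -0.9 0 0 0 0 1;0 -0.9 0 0 0 0 1;0 -0.9 0 0 0 0 1")

```text
time: 6.35
ee_pos: [0.4893, -0.0661, 0.3005]
tcp_rot: [-180.0, 0.0, -180.0]
wrist_force: [1.2, -0.4, -0.6]
opening: 0.0854
grasp_force: 0.0
```

>>> carry_out(targets="0 -0.9 0 0 0 0 1;0 -0.9 0 0 0 0 1;0 -0.9 0 0 0 0 1;0 -0.8 0 0 0 0 1;0 -0.5 0 0 0 1 1;0 0 0 0 0 1 1;0 0 0 0 0 1 1;0 0 0 0 0 0.1 1")

```text
time: 7.02
ee_pos: [0.4896, -0.225, 0.3001]
tcp_rot: [180.0, -0.0, 161.9]
wrist_force: [0.2, -0.5, -0.8]
opening: 0.0852
grasp_force: 0.0
```

```bash
python3 -c "
from h import *
go(.48,-.2235,.198,162)
crop('top','t4',120,160,133,75,6);crop('top','t5',370,150,133,100,6)"
```

```text
t 7.0167 pos [ 0.4896 -0.225   0.3001] rot [ 1.7999e+02 -2.0000e-02  1.6193e+02] q6 -6.6 op 0.0852 gf 0.0 | turn -0.01 shift [ 0.24 -0.04  2.55]
```

View pics/t4.png

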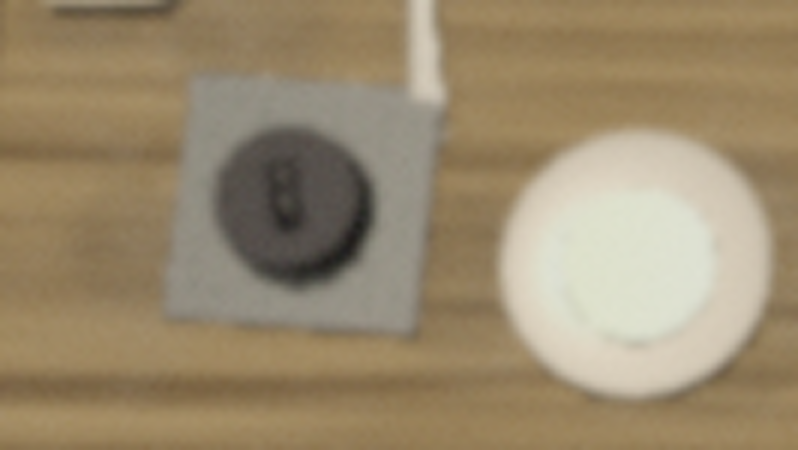

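The leveller stands on the mat at (295,205) and the white saucer is free. Now I'll descend on the white cup.

>>> carry_out(targets="0.24 -0.04 0.5 0 0 0 1;0 0 0.7 0 0 0 1;0 0 0.6 0 0 0 1;0 0 0.4 0 0 0 1;0 0 0.25 0 0 0 1;0 0 0.15 0 0 0 1;0 0 0 0 0 0 1;0 0 0 0 0 0 1")

```text
time: 7.78
ee_pos: [0.4804, -0.223, 0.1971]
tcp_rot: [-180.0, 0.1, 162.3]
wrist_force: [-0.4, -0.2, 0.1]
opening: 0.0855
grasp_force: 0.0
```

>>> carry_out(targets="0 0 0 0 0 0 0.3;0 0 0 0 0 0 0;0 0 0 0 0 0 -0.5;0 0 0 0 0 0 -1;0 0 0 0 0 0 -1;0 0 0 0 0 0 -1;0 0 0 0 0 0 -1;0 0 0 0 0 0 -1")

```text
time: 8.45
ee_pos: [0.4806, -0.2231, 0.198]
tcp_rot: [180.0, 0.1, 162.3]
wrist_force: [-0.1, 0.8, 5.5]
opening: 0.0603
grasp_force: 42.9
```

```bash
python3 -c "
from h import *
o=monitor.get_obs();print(o['wrist_force'])
go(.48,-.2235,.198,162)
crop('side','s3',230,150,150,150,4)"
```

```text
[-0.13039733  0.75550461  5.46942292]
t 8.45 pos [ 0.4806 -0.2231  0.198 ] rot [1.8000e+02 1.4000e-01 1.6227e+02] q6 -7.2 op 0.0603 gf 42.86123100668192 | turn 0.05 shift [ 0.01 -0.01 -0.  ]
```

View pics/s3.png

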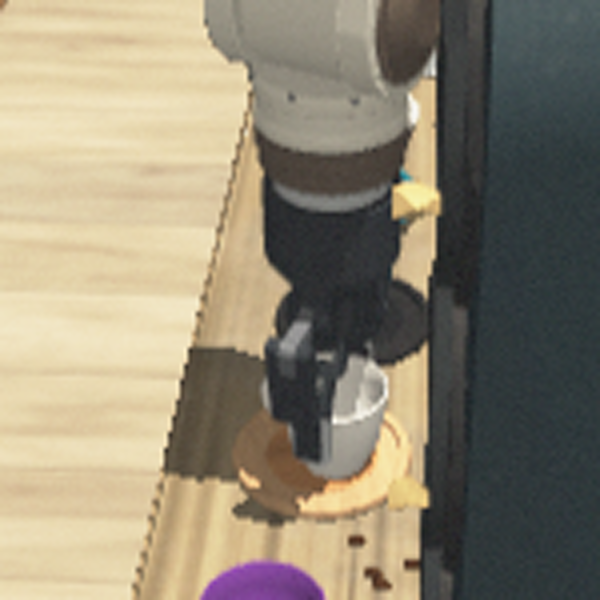

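The cup is gripped between the fingers, upright on the wooden dish (rim at about (328,385) in the crop). I'll lift it and carry it to the white saucer.

>>> carry_out(targets="0 0 -0.3 0 0 0 -1;0 0 -0.5 0 0 0 -1;0 0 -0.7 0 0 0 -1;0 0 -0.7 0 0 0 -1;0 0 -0.55 0 0 0 -1;0.1 0.3 0 0 0 0 -1;0.2 0.6 0 0 0 0 -1;0.27 0.78 0 0 0 0 -1")

```text
time: 9.17
ee_pos: [0.4787, -0.1521, 0.307]
tcp_rot: [-180.0, 0.1, 162.1]
wrist_force: [0.0, 0.2, -1.3]
opening: 0.0602
grasp_force: 43.5
```

>>> carry_out(targets="0.27 0.78 0 0 0 0 -1;0.27 0.78 0 0 0 0 -1;0.27 0.78 0 0 0 0 -1;0.27 0.78 0 0 0 0 -1;0.27 0.78 0 0 0 0 -1;0.27 0.78 0 0 0 0 -1;0.27 0.78 0 0 0 0 -1;0.27 0.78 0 0 0 0 -1")

```text
time: 9.83
ee_pos: [0.472, 0.1138, 0.3067]
tcp_rot: [180.0, 0.0, 162.3]
wrist_force: [1.3, -0.5, -0.3]
opening: 0.0602
grasp_force: 43.6
```

>>> carry_out(targets="0.27 0.78 0 0 0 0 -1;0.27 0.78 0 0 0 0 -1;0.22 0.58 0 0 0 0 -1;0 0 0 0 0 0 -1;0 0 0.5 0 0 0 -1;0 0 0.5 0 0 0 -1;0 0 0.4 0 0 0 -1;0 0 0 0 0 0 -1")

```text
time: 10.5
ee_pos: [0.4687, 0.2024, 0.2472]
tcp_rot: [-179.8, -0.2, 162.3]
wrist_force: [-1.0, 0.1, -1.1]
opening: 0.0599
grasp_force: 43.7
```

```bash
python3 -c "
from h import *
o=monitor.get_obs();print(o['wrist_force'])
go(.47,.2025,.202,162.3)"
```

```text
[-0.97044154  0.12444452 -1.13461302]
t 10.5 pos [0.4687 0.2024 0.2472] rot [-179.8    -0.21  162.26] q6 41.1 op 0.0599 gf 43.72284699107695 | turn -0.01 shift [-0.03  0.01  1.13]
```

>>> carry_out(targets="0 0 0.4 0 0 0 -1;0 0 0.4 0 0 0 -1;0 0 0.2 0 0 0 -1;0 0 0.05 0 0 0 -1;0 0 0.05 0 0 0 -1;0 0 0 0 0 0 -1;0 0 0 0 0 0 -1;0 0 0 0 0 0 -1")

```text
time: 11.17
ee_pos: [0.4701, 0.2029, 0.2072]
tcp_rot: [180.0, 0.0, 162.2]
wrist_force: [1.2, 0.1, -1.3]
opening: 0.0601
grasp_force: 43.7
```

```bash
python3 -c "
from h import *
o=monitor.get_obs();print(o['wrist_force'])
go(.47,.2025,.202,162.3)
crop('side','s4',230,100,150,120,4)"
```

```text
[ 1.23398639  0.09939817 -1.30314744]
t 11.1667 pos [0.4701 0.2029 0.2072] rot [1.7995e+02 5.0000e-02 1.6224e+02] q6 41.1 op 0.0601 gf 43.728513206297066 | turn -0.01 shift [-0.   -0.01  0.13]
```

>>> carry_out(targets="0 0 0.05 0 0 0 -1;0 0 0.05 0 0 0 -1;0 0 0.03 0 0 0 -1;0 0 0.02 0 0 0 -1;0 0 0 0 0 0 -1;0 0 0 0 0 0 -1;0 0 0 0 0 0 -1;0 0 0 0 0 0 -1")

```text
time: 11.88
ee_pos: [0.4702, 0.2027, 0.2019]
tcp_rot: [180.0, 0.1, 162.2]
wrist_force: [-1.8, -3.4, 11.8]
opening: 0.0602
grasp_force: 44.8
```

```bash
python3 -c "
from h import *
o=monitor.get_obs();print(o['wrist_force'])
go(.47,.2025,.202,162.3)"
```

```text
[-1.8395516  -3.39318076 11.8186405 ]
t 11.8833 pos [0.4702 0.2027 0.2019] rot [1.7996e+02 1.2000e-01 1.6223e+02] q6 41.1 op 0.0602 gf 44.79811281446018 | turn -0.01 shift [ 0.   -0.01 -0.  ]
```

It's touching down at 12 N. I'll ease up slightly, release, and rise.

>>> carry_out(targets="0 0 -0.03 0 0 0 -1;0 0 0 0 0 0 -0.2;0 0 0 0 0 0 0.3;0 0 0 0 0 0 0.7;0 0 0 0 0 0 1;0 0 0 0 0 0 1;0 0 0 0 0 0 1;0 0 -0.3 0 0 0 1")

```text
time: 12.55
ee_pos: [0.4691, 0.2026, 0.2116]
tcp_rot: [-179.9, -0.2, 162.3]
wrist_force: [-0.6, -0.1, -0.3]
opening: 0.0856
grasp_force: 0.0
```

```bash
python3 -c "
from h import *
go(.4715,.065,.30,180)"
```

```text
t 12.55 pos [0.4691 0.2026 0.2116] rot [-1.7985e+02 -1.7000e-01  1.6225e+02] q6 41.1 op 0.0856 gf 0.0 | turn -3.1 shift [-0.06 -3.44 -2.21]
```

>>> carry_out(targets="0 0 -0.7 0 0 0 1;0 0 -0.8 0 0 0 1;0 0 -0.7 0 0 -0.1 1;0 0 0 0 0 -1 1;0 0 0 0 0 -1 1;0 0 0 0 0 -1 1;-0.06 -0.6 0 0 0 0 1;0 -0.8 0 0 0 0 1")

```text
time: 13.22
ee_pos: [0.4723, 0.1475, 0.3023]
tcp_rot: [180.0, 0.0, -179.8]
wrist_force: [0.2, -0.4, -0.4]
opening: 0.0855
grasp_force: 0.0
```

>>> carry_out(targets="0 -0.8 0 0 0 0 1;0 -0.8 0 0 0 0 1;0 -0.44 0 0 0 0 1;0 0 0 0 0 0 1;0 0 0.5 0 0 0 1;0 0 0.5 0 0 0 1;0 0 0 0 0 0 1;0 0 0 0 0 0 1")

```text
time: 13.88
ee_pos: [0.472, 0.0655, 0.2616]
tcp_rot: [-180.0, -0.1, -180.0]
wrist_force: [0.5, 0.2, 0.6]
opening: 0.0856
grasp_force: 0.0
```

```bash
python3 -c "
from h import *
go(.4715,.065,.218,180)"
```

```text
t 13.8833 pos [0.472  0.0655 0.2616] rot [-1.8000e+02 -8.0000e-02 -1.7997e+02] q6 7.9 op 0.0856 gf 0.0 | turn 0.01 shift [ 0.01 -0.01  1.09]
```

>>> carry_out(targets="0 0 0.4 0 0 0 1;0 0 0.4 0 0 0 1;0 0 0.29 0 0 0 0.5;0 0 0 0 0 0 0;0 0 0 0 0 0 -0.2;0 0 0 0 0 0 -0.4;0 0 0 0 0 0 -1;0 0 0 0 0 0 -1", newtons=50)

```text
time: 14.55
ee_pos: [0.4726, 0.0652, 0.2194]
tcp_rot: [-180.0, 0.1, -180.0]
wrist_force: [-2.0, -1.5, 6.7]
opening: 0.0307
grasp_force: 49.3
```

>>> carry_out(targets="0 0 0 0 0 0 -1;0 0 0 0 0 0 -1;0 0 0 0 0 0 -1;0 0 0 0 0 0 -1;0 0 0 0 0 0 -1;0 0 -0.2 0 0 0 -1;0 0 -0.3 0 0 0 -1;0 0 0 0 0 0 -1")

```text
time: 15.22
ee_pos: [0.4728, 0.0653, 0.2407]
tcp_rot: [180.0, 0.2, -180.0]
wrist_force: [0.6, -0.4, -3.4]
opening: 0.0305
grasp_force: 49.7
```

```bash
python3 -c "
from h import *
o=monitor.get_obs();print(o['wrist_force'],o['torque'])
go(.474,-.222,.31,180)
crop('side','s5',230,100,150,140,4)"
```

```text
[ 0.61789329 -0.397286   -3.40177673] [-0.04456958 -0.11088616 -0.01610181]
t 15.2167 pos [0.4728 0.0653 0.2407] rot [ 1.7997e+02  1.7000e-01 -1.7999e+02] q6 7.9 op 0.0305 gf 49.70351153402589 | turn 0.0 shift [-0.03 -7.18 -1.73]
```

View pics/s5.png

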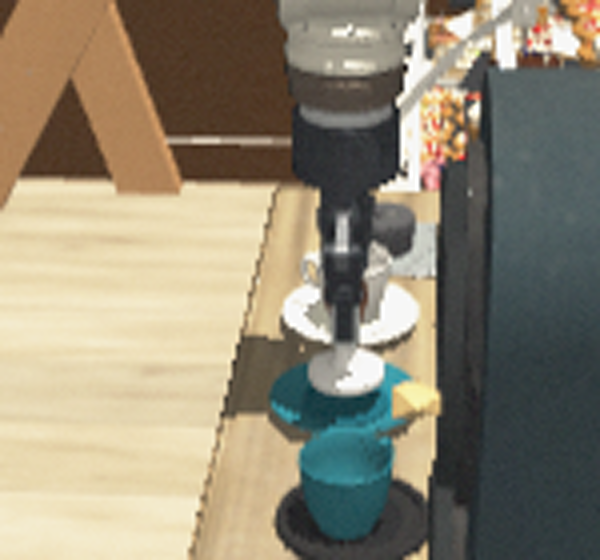

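The tamper hangs upright at (345,370) and the white cup stands on the white saucer. Next, carry the tamper to the wooden dish.

>>> carry_out(targets="0 0 -0.4 0 0 0 -1;0 0 -0.7 0 0 0 -1;0 0 -0.5 0 0 0 -1;0 -0.3 0 0 0 0 -1;0 -0.6 0 0 0 0 -1;0 -0.8 0 0 0 0 -1;0 -0.8 0 0 0 0 -1;-0.03 -0.8 0 0 0 0 -1")

```text
time: 15.93
ee_pos: [0.4732, -0.0679, 0.3019]
tcp_rot: [180.0, -0.0, -179.9]
wrist_force: [0.7, 0.4, -3.6]
opening: 0.0303
grasp_force: 50.1
```

>>> carry_out(targets="0 -0.8 0 0 0 0 -1;0 -0.8 0 0 0 0 -1;0 -0.8 0 0 0 0 -1;0 -0.7 0 0 0 0 -1;0 -0.5 0 0 0 0 -1;0 -0.28 0 0 0 0 -1;0 0 0 0 0 0 -1;0 0 0.4 0 0 0 -1")

```text
time: 16.6
ee_pos: [0.474, -0.2223, 0.2883]
tcp_rot: [-179.9, 0.2, 179.9]
wrist_force: [1.1, -0.4, -3.8]
opening: 0.0302
grasp_force: 50.3
```

>>> carry_out(targets="0 0 0.5 0 0 0 -1;0 0 0.5 0 0 0 -1;0 0 0.4 0 0 0 -1;0 0 0.25 0 0 0 -1;0 0 0.05 0 0 0 -1;0 0 0 0 0 0 -1;0 0 0 0 0 0 -1;0 0 0 0 0 0 -1")

```text
time: 17.27
ee_pos: [0.4739, -0.222, 0.2192]
tcp_rot: [-180.0, 0.1, -180.0]
wrist_force: [-0.3, 0.1, -3.4]
opening: 0.0303
grasp_force: 50.2
```

```bash
python3 -c "
from h import *
o=monitor.get_obs();print(o['wrist_force'])
go(.474,-.222,.2154,180)"
```

```text
[-0.29381483  0.11097815 -3.38372602]
t 17.2667 pos [ 0.4739 -0.222   0.2192] rot [-1.7996e+02  1.0000e-01 -1.7997e+02] q6 -25.1 op 0.0303 gf 50.24877266376279 | turn 0.0 shift [-0.  -0.   0.1]
```

>>> carry_out(targets="0 0 0.03 0 0 0 -1;0 0 0.03 0 0 0 -1;0 0 0.02 0 0 0 -1;0 0 0.02 0 0 0 -1;0 0 0 0 0 0 -1;0 0 0 0 0 0 -1;0 0 0 0 0 0 -1;0 0 0 0 0 0 -1")

```text
time: 17.93
ee_pos: [0.4737, -0.2221, 0.2155]
tcp_rot: [-180.0, 0.1, -180.0]
wrist_force: [-3.5, 2.4, 7.6]
opening: 0.0305
grasp_force: 50.8
```

```bash
python3 -c "
from h import *
o=monitor.get_obs();print(o['wrist_force'])
go(.474,-.222,.2154,180)"
```

```text
[-3.49238484  2.43128278  7.55368461]
t 17.9333 pos [ 0.4737 -0.2221  0.2155] rot [-1.7996e+02  9.0000e-02 -1.7999e+02] q6 -25.1 op 0.0305 gf 50.831449502147734 | turn 0.0 shift [-0.01  0.    0.  ]
```

>>> carry_out(targets="0 0 0 0 0 0 -0.5;0 0 0 0 0 0 0;0 0 0 0 0 0 0.5;0 0 0 0 0 0 1;0 0 0 0 0 0 1;0 0 0 0 0 0 1;0 0 -0.3 0 0 0 1;0 0 -0.6 0 0 0 1")

```text
time: 18.6
ee_pos: [0.4728, -0.2216, 0.2483]
tcp_rot: [179.9, -0.2, -180.0]
wrist_force: [-0.4, 0.5, 0.4]
opening: 0.0853
grasp_force: 0.0
```

>>> carry_out(targets="0 0 -0.7 0 0 0 1;0 0 -0.6 0 0 0 1;0 0.5 0 0 0 0 1;0 0.8 0 0 0 0 1;0 0.8 0 0 0 0 1;-0.1 0.7 0 0 0 0 1;-0.08 0.5 0 0 0 0 1;0 0 0 0 0 -1 1")

```text
time: 19.27
ee_pos: [0.4809, -0.0872, 0.3031]
tcp_rot: [180.0, 0.1, -174.2]
wrist_force: [-0.5, -0.3, 0.3]
opening: 0.0852
grasp_force: 0.0
```

>>> carry_out(targets="0 0 0 0 0 -1 1;0 0 0 0 0 -1 1;0 0 0 0 0 -1 1;0 0 0 0 0 -1 1;0 0 0 0 0 -1 1;0 0 0 0 0 -1 1;0 0 0 0 0 -1 1;0 0 0 0 0 -0.38 1")

```text
time: 19.93
ee_pos: [0.4807, -0.09, 0.303]
tcp_rot: [-180.0, 0.0, -131.6]
wrist_force: [0.5, -0.4, 0.5]
opening: 0.0857
grasp_force: 0.0
```

```bash
python3 -c "
from h import *
go(.481,-.0894,.198,228)"
```

```text
t 19.9333 pos [ 0.4807 -0.09    0.303 ] rot [-1.7996e+02  2.0000e-02 -1.3164e+02] q6 -59.0 op 0.0857 gf 0.0 | turn 0.06 shift [-0.02  0.    2.62]
```

>>> carry_out(targets="-0.02 0 0.5 0 0 0.06 1;0 0 0.7 0 0 0 1;0 0 0.6 0 0 0 1;0 0 0.4 0 0 0 1;0 0 0.25 0 0 0 1;0 0 0.15 0 0 0 1;0 0 0 0 0 0 1;0 0 0 0 0 0 1", newtons=40)

```text
time: 20.6
ee_pos: [0.4815, -0.0894, 0.1989]
tcp_rot: [-180.0, 0.0, -132.3]
wrist_force: [-0.5, 0.5, 0.7]
opening: 0.0856
grasp_force: 0.0
```

```bash
python3 -c "
from h import *
o=monitor.get_obs();print(o['wrist_force'])
go(.481,-.0894,.198,228)
im=camera('side')[120:260,250:400]; im2=camera('top')[150:250,310:430]
a=cv2.resize(im,(400,373),interpolation=2);b=cv2.resize(im2,(400,333),interpolation=2)
cv2.imwrite('pics/c1.png',np.hstack([a,cv2.copyMakeBorder(b,0,40,0,0,0)])[...,::-1])"
```

```text
[-0.53697343  0.50364738  0.70040887]
t 20.6 pos [ 0.4815 -0.0894  0.1989] rot [-1.7995e+02  3.0000e-02 -1.3232e+02] q6 -58.2 op 0.0856 gf 0.0 | turn -0.06 shift [0.01 0.01 0.02]
```

View pics/c1.png

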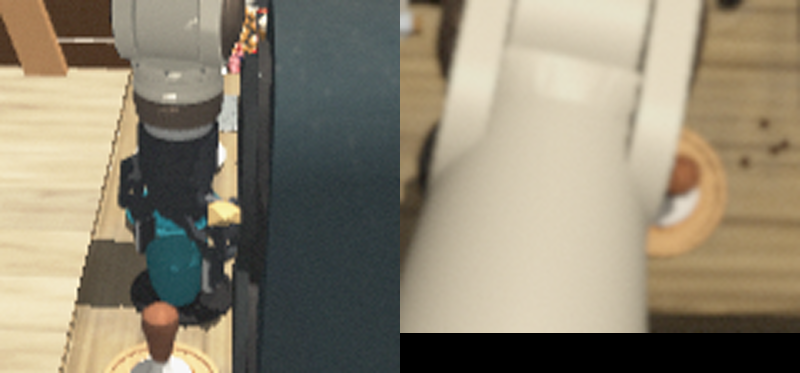

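The fingers straddle the teal cup at (175,265) and the tamper stands in the wooden dish. Closing now.

>>> carry_out(targets="0 0 0 0 0 0 0.3;0 0 0 0 0 0 0;0 0 0 0 0 0 -0.5;0 0 0 0 0 0 -1;0 0 0 0 0 0 -1;0 0 0 0 0 0 -1;0 0 0 0 0 0 -1;0 0 0 0 0 0 -1")

```text
time: 21.37
ee_pos: [0.4814, -0.0893, 0.1991]
tcp_rot: [-180.0, 0.1, -132.3]
wrist_force: [-1.8, 1.3, 5.5]
opening: 0.0603
grasp_force: 42.0
```

>>> carry_out(targets="0 0 -0.3 0 0 0 -1;0 0 -0.4 0 0 0 -1;0 0 -0.5 0 0 0 -1;0 0 -0.5 0 0 0 -1;0 0 -0.3 0 0 0 -1;0 0 0 0 0 0 -1;0 0 0 0 0 0 -1;0 0 0 0 0 0 -1")

```text
time: 22.03
ee_pos: [0.481, -0.0893, 0.2769]
tcp_rot: [179.9, -0.0, -132.3]
wrist_force: [0.0, 1.3, -2.3]
opening: 0.0606
grasp_force: 43.6
```

```bash
python3 -c "
from h import *
o=monitor.get_obs();print(o['wrist_force'])
go(.471,.0647,.202,228)"
```

```text
[ 0.04566405  1.30656949 -2.31580369]
t 22.0333 pos [ 0.481  -0.0893  0.2769] rot [ 1.7994e+02 -4.0000e-02 -1.3232e+02] q6 -58.2 op 0.0606 gf 43.57564479490975 | turn -0.06 shift [-2.69  2.76  1.87]
```

>>> carry_out(targets="-0.3 0.3 0 0 0 0 -1;-0.5 0.5 0 0 0 0 -1;-0.5 0.52 0 0 0 0 -1;-0.5 0.52 0 0 0 0 -1;-0.5 0.52 0 0 0 0 -1;-0.38 0.41 0 0 0 0 -1;0 0 0 0 0 0 -1;0 0 0.3 0 0 0 -1")

```text
time: 22.7
ee_pos: [0.4716, 0.0654, 0.2663]
tcp_rot: [-179.9, 0.1, -132.2]
wrist_force: [0.3, -0.6, -0.6]
opening: 0.0606
grasp_force: 43.7
```

>>> carry_out(targets="0 0 0.5 0 0 0 -1;0 0 0.5 0 0 0 -1;0 0 0.3 0 0 0 -1;0 0 0.1 0 0 0 -1;0 0 0.05 0 0 0 -1;0 0 0 0 0 0 -1;0 0 0 0 0 0 -1;0 0 0 0 0 0 -1")

```text
time: 23.37
ee_pos: [0.4718, 0.0644, 0.2089]
tcp_rot: [-179.9, 0.1, -132.3]
wrist_force: [0.9, 0.6, -1.3]
opening: 0.0601
grasp_force: 43.7
```

```bash
python3 -c "
from h import *
o=monitor.get_obs();print(o['wrist_force'])
go(.471,.0647,.203,227.7)"
```

```text
[ 0.87741103  0.55541187 -1.26676254]
t 23.3667 pos [0.4718 0.0644 0.2089] rot [-1.7994e+02  7.0000e-02 -1.3233e+02] q6 -39.9 op 0.0601 gf 43.72832046181429 | turn -0.0 shift [0.01 0.02 0.15]
```

>>> carry_out(targets="0 0 0.05 0 0 0 -1;0 0 0.05 0 0 0 -1;0 0 0.03 0 0 0 -1;0 0 0.02 0 0 0 -1;0 0 0 0 0 0 -1;0 0 0 0 0 0 -1;0 0 0 0 0 0 -1;0 0 0 0 0 0 -1")

```text
time: 24.03
ee_pos: [0.4716, 0.0647, 0.2031]
tcp_rot: [-180.0, 0.1, -132.3]
wrist_force: [-2.2, 1.0, 7.7]
opening: 0.0608
grasp_force: 44.4
```

```bash
python3 -c "
from h import *
o=monitor.get_obs();print(o['wrist_force'])
go(.471,.0647,.203,227.7)"
```

```text
[-2.15401463  0.99671884  7.73915338]
t 24.0333 pos [0.4716 0.0647 0.2031] rot [-1.7997e+02  8.0000e-02 -1.3230e+02] q6 -39.9 op 0.0608 gf 44.416695830295794 | turn -0.0 shift [0.01 0.01 0.  ]
```

>>> carry_out(targets="0 0 -0.02 0 0 0 -0.5;0 0 0 0 0 0 0.3;0 0 0 0 0 0 0.7;0 0 0 0 0 0 1;0 0 0 0 0 0 1;0 0 -0.4 0 0 0 1;0 0 -0.7 0 0 0 1;0 0 -0.8 0 0 0 1")

```text
time: 24.7
ee_pos: [0.4709, 0.0644, 0.2781]
tcp_rot: [179.9, -0.2, -132.3]
wrist_force: [1.8, 0.1, 0.9]
opening: 0.0853
grasp_force: 0.0
```

>>> carry_out(targets="0 0 -0.5 0 0 1 1;0 0 0 0 0 1 1;0 0 0 0 0 1 1;0 0 0 0 0 1 1;0 0 0 0 0 1 1;0 0 0 0 0 1 1;0 0 0 0 0 1 1;0 0 0 0 0 1 1")

```text
time: 25.37
ee_pos: [0.4715, 0.0645, 0.2986]
tcp_rot: [-180.0, -0.0, -178.4]
wrist_force: [-0.5, 0.1, -0.4]
opening: 0.0857
grasp_force: 0.0
```

```bash
python3 -c "
from h import *
go(.4895,.3477,.24,180)"
```

```text
t 25.3667 pos [0.4715 0.0645 0.2986] rot [-1.8000e+02 -2.0000e-02 -1.7844e+02] q6 6.2 op 0.0857 gf 0.0 | turn 0.27 shift [-0.45  7.08  1.46]
```

>>> carry_out(targets="0 0 0 0 0 0.28 1;-0.05 0.6 0 0 0 0 1;-0.05 0.9 0 0 0 0 1;-0.05 0.9 0 0 0 0 1;-0.1 0.9 0 0 0 0 1;-0.1 0.9 0 0 0 0 1;-0.1 0.9 0 0 0 0 1;0 0.9 0 0 0 0 1")

```text
time: 26.03
ee_pos: [0.4886, 0.3064, 0.2984]
tcp_rot: [-180.0, 0.0, -179.8]
wrist_force: [1.0, -0.5, 1.2]
opening: 0.0855
grasp_force: 0.0
```

>>> carry_out(targets="0 0.7 0 0 0 0 1;0 0.38 0 0 0 0 1;0 0 0.5 0 0 0 1;0 0 0.6 0 0 0 1;0 0 0.5 0 0 0 1;0 0 0.4 0 0 0 1;0 0 0 0 0 0 1;0 0 0 0 0 0 1")

```text
time: 26.7
ee_pos: [0.4882, 0.3472, 0.2183]
tcp_rot: [-179.9, -0.1, -179.8]
wrist_force: [-0.0, 0.2, -0.5]
opening: 0.0856
grasp_force: 0.0
```

```bash
python3 -c "
from h import *
go(.4895,.3477,.185,180)"
```

```text
t 26.7 pos [0.4882 0.3472 0.2183] rot [-1.7993e+02 -8.0000e-02 -1.7978e+02] q6 35.2 op 0.0856 gf 0.0 | turn 0.04 shift [-0.03  0.01  0.83]
```

>>> carry_out(targets="-0.03 0.01 0.4 0 0 0 1;0 0 0.3 0 0 0 1;0 0 0.13 0 0 0 0.5;0 0 0 0 0 0 0;0 0 0 0 0 0 -0.5;0 0 0 0 0 0 -1;0 0 0 0 0 0 -1;0 0 0 0 0 0 -1")

```text
time: 27.37
ee_pos: [0.4895, 0.3482, 0.1858]
tcp_rot: [180.0, 0.0, -179.8]
wrist_force: [0.1, -0.6, -3.1]
opening: 0.0596
grasp_force: 43.6
```

>>> carry_out(targets="0 0 0 0 0 0 -1;0 0 0 0 0 0 -1;0 0 0 0 0 0 -1;0 0 0 0 0 0 -1;0 0 0 0 0 0 -1;0 0 0 0 0 0 -1;0 0 0 0 0 0 -1;0 0 0 0 0 0 -1")

```text
time: 28.03
ee_pos: [0.4895, 0.3481, 0.1855]
tcp_rot: [-180.0, -0.0, -179.8]
wrist_force: [1.1, 0.1, -2.7]
opening: 0.0599
grasp_force: 43.6
```

```bash
python3 -c "
from h import *
go(.4857,-.0827,.29,180)"
```

```text
t 28.0333 pos [0.4895 0.3481 0.1855] rot [-180.     -0.   -179.76] q6 35.2 op 0.0599 gf 43.644353406234586 | turn 0.04 shift [  0.09 -10.77  -2.61]
```

>>> carry_out(targets="0 0 -0.4 0 0 0 -1;0 0 -0.7 0 0 0 -1;0 0 -0.8 0 0 0 -1;0 0 -0.7 0 0 0 -1;0 -0.4 0 0 0 0 -1;0 -0.8 0 0 0 0 -1;0 -0.9 0 0 0 0 -1;0.05 -0.9 0 0 0 0 -1")

```text
time: 28.7
ee_pos: [0.4877, 0.2269, 0.2888]
tcp_rot: [-180.0, -0.0, -179.7]
wrist_force: [1.0, 0.7, -3.2]
opening: 0.0599
grasp_force: 44.5
```

>>> carry_out(targets="0.04 -0.9 0 0 0 0 -1;0 -0.9 0 0 0 0 -1;0 -0.9 0 0 0 0 -1;0 -0.9 0 0 0 0 -1;0 -0.9 0 0 0 0 -1;0 -0.9 0 0 0 0 -1;0 -0.9 0 0 0 0 -1;0 -0.9 0 0 0 0 -1")

```text
time: 29.37
ee_pos: [0.4869, -0.0618, 0.2892]
tcp_rot: [-180.0, 0.0, -179.8]
wrist_force: [0.9, -0.0, -2.3]
opening: 0.0596
grasp_force: 44.6
```

>>> carry_out(targets="0 -0.57 0 0 0 0 -1;0 0 0 0 0 0 -1;0 0 0.5 0 0 0 -1;0 0 0.6 0 0 0 -1;0 0 0.6 0 0 0 -1;0 0 0.4 0 0 0 -1;0 0 0.2 0 0 0 -1;0 0 0 0 0 0 -1")

```text
time: 30.03
ee_pos: [0.4868, -0.0824, 0.1955]
tcp_rot: [180.0, -0.2, -179.8]
wrist_force: [-0.5, -0.8, -2.4]
opening: 0.0598
grasp_force: 44.7
```

```bash
python3 -c "
from h import *
o=monitor.get_obs();print(o['wrist_force'])
go(.4857,-.0827,.185,180)"
```

```text
[-0.53419564 -0.82528112 -2.38316033]
t 30.0333 pos [ 0.4868 -0.0824  0.1955] rot [ 179.96   -0.19 -179.75] q6 -9.9 op 0.0598 gf 44.7033102761452 | turn 0.04 shift [ 0.03 -0.01  0.26]
```

>>> carry_out(targets="0 0 0.1 0 0 0 -1;0 0 0.06 0 0 0 -1;0 0 0.03 0 0 0 -1;0 0 0.03 0 0 0 -1;0 0 0 0 0 0 -1;0 0 0 0 0 0 -1;0 0 0 0 0 0 -1;0 0 0 0 0 0 -1")

```text
time: 30.7
ee_pos: [0.4878, -0.0827, 0.189]
tcp_rot: [-180.0, 0.0, -179.8]
wrist_force: [0.1, -0.6, -3.3]
opening: 0.0599
grasp_force: 44.7
```

```bash
python3 -c "
from h import *
o=monitor.get_obs();print(o['wrist_force'])
go(.4857,-.0827,.185,180)"
```

```text
[ 0.14127423 -0.64806756 -3.33099183]
t 30.7 pos [ 0.4878 -0.0827  0.189 ] rot [-1.8000e+02  2.0000e-02 -1.7976e+02] q6 -9.9 op 0.0599 gf 44.724364613484795 | turn 0.04 shift [ 0.05 -0.    0.1 ]
```

>>> carry_out(targets="0.05 0 0.04 0 0 0 -1;0 0 0.03 0 0 0 -1;0 0 0.02 0 0 0 -1;0 0 0.01 0 0 0 -1;0 0 0 0 0 0 -1;0 0 0 0 0 0 -1;0 0 0 0 0 0 -1;0 0 0 0 0 0 -1")

```text
time: 31.37
ee_pos: [0.4855, -0.0826, 0.1855]
tcp_rot: [-180.0, -0.0, -179.8]
wrist_force: [-4.2, 0.7, 6.0]
opening: 0.0598
grasp_force: 45.7
```

```bash
python3 -c "
from h import *
o=monitor.get_obs();print(o['wrist_force'])
go(.4857,-.0827,.185,180)"
```

```text
[-4.24285206  0.7407375   6.00993428]
t 31.3667 pos [ 0.4855 -0.0826  0.1855] rot [-180.     -0.   -179.76] q6 -9.9 op 0.0598 gf 45.661809682442254 | turn 0.04 shift [-0.01 -0.    0.01]
```

Contact. I'll release, rise, and move back towards the base so the top camera can see everything.

>>> carry_out(targets="0 0 0 0 0 0 -0.4;0 0 0 0 0 0 0.3;0 0 0 0 0 0 0.8;0 0 0 0 0 0 1;0 0 0 0 0 0 1;0 0 -0.3 0 0 0 1;0 0 -0.7 0 0 0 1;0 0 -0.9 0 0 0 1")

```text
time: 32.03
ee_pos: [0.4849, -0.0825, 0.2603]
tcp_rot: [180.0, -0.2, -179.8]
wrist_force: [1.2, 0.3, -0.5]
opening: 0.0858
grasp_force: 0.0
```

>>> carry_out(targets="0 0 -0.9 0 0 0 1;0 0 -0.9 0 0 0 1;0.7 0 -0.6 0 0 0 1;0.8 0 0 0 0 0 1;0.8 0 0 0 0 0 1;0.8 0 0 0 0 0 1;0.6 0 0 0 0 0 1;0.4 0 0 0 0 0 1")

```text
time: 32.7
ee_pos: [0.3195, -0.0831, 0.3579]
tcp_rot: [-180.0, 0.1, -179.8]
wrist_force: [-0.2, -0.3, -0.4]
opening: 0.0856
grasp_force: 0.0
```

```bash
python3 -c "
from h import *
go(.3,-.08,.35,180)
a=cv2.resize(camera('top')[165:245,150:420],(800,237),interpolation=2)
b=cv2.resize(camera('side')[130:270,250:400],(378,353),interpolation=2)
cv2.imwrite('pics/f.png',np.vstack([a,cv2.copyMakeBorder(b,0,0,0,422,0)])[...,::-1])"
```

```text
t 32.7 pos [ 0.3195 -0.0831  0.3579] rot [-1.7997e+02  8.0000e-02 -1.7977e+02] q6 -14.8 op 0.0856 gf 0.0 | turn 0.04 shift [0.49 0.08 0.2 ]
```

View pics/f.png

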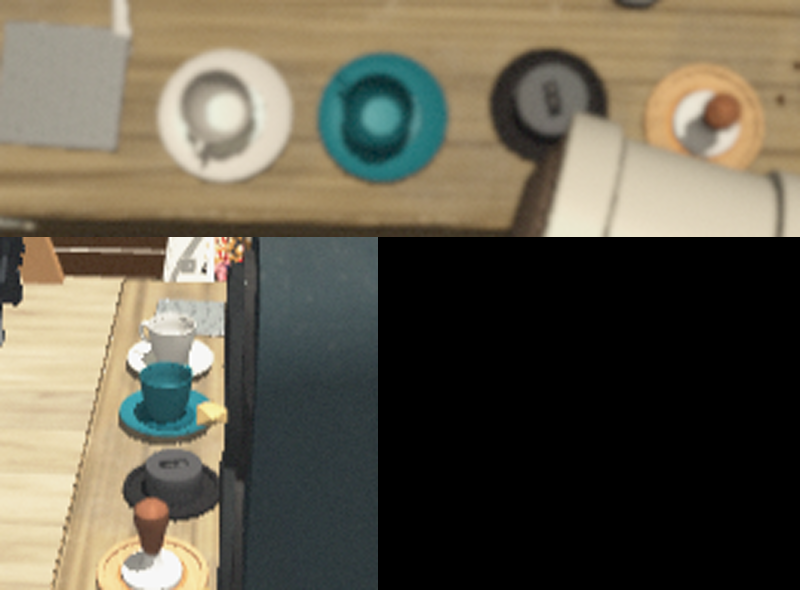

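All four stand upright on their own bases. In the top strip the white rim is at about (217,112), the teal rim at (378,117), the leveller top at (550,98) and the tamper foot at (708,122). A quick check of the offsets comes next.

```bash
python3 -c "
from h import *
for n,X,Y,z,b in(('w',217,112,.064,(.470,.2025)),('t',378,117,.064,(.471,.0647)),('l',550,98,.038,(.4857,-.0827)),('tamp',708,122,.019,(.474,-.222))):
    print(n,(1000*(ray('top',150+(X+.5)/2.963-.5,165+(Y+.5)/2.963-.5,z)-b)).round(1))"
```

```text
w [-6.  -3.2]
t [-7.8  0.2]
l [2.  1.3]
tamp [-0.8 -0.9]
```

```bash
python3 -c "
from h import *
im=camera('top')
cv2.imwrite('pics/g.png',cv2.resize(im[175:235,198:308],None,fx=7,fy=7,interpolation=2)[...,::-1])
for n,b in(('w',(.470,.2025)),('t',(.471,.0647))):
    f=lambda x,y,z:((np.array(proj('top',(x,y,z)))-(198,175)+.5)*7-.5).round(0)
    print(n,'rim',f(*b,.064),'foot',f(*b,.014),'rim -x10mm',f(b[0]-.01,b[1],.064),'saucer',f(*b,.012))"
```

```text
w rim [169. 178.] foot [195. 200.] rim -x10mm [168. 206.] saucer [196. 201.]
t rim [559. 186.] foot [567. 207.] rim -x10mm [558. 213.] saucer [567. 208.]
```

View pics/g.png

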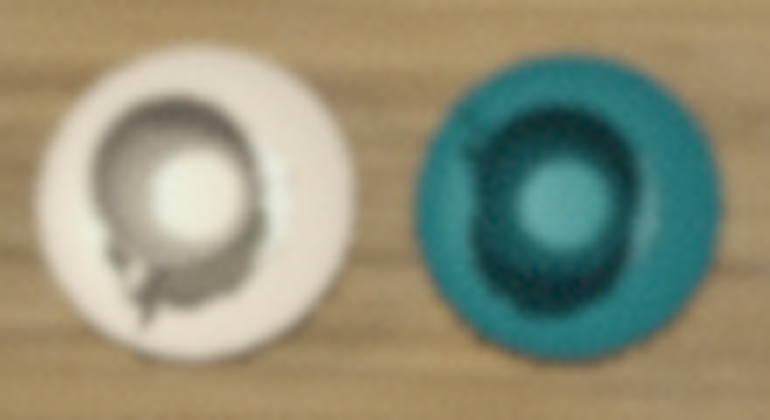

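The zoom shows the white rim at about (172,178) and the teal rim at about (557,187). The predicted positions for centred cups are (169,178) and (559,186), so both are within about 1 mm. The dark areas below are shadow. Handing in.

```bash
python3 -c "
from h import *
print(bot.job_done())"
```

```text
the job is handed in; nothing more can be done
None
```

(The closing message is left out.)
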